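Sweep the long charging hub off in the desk drawer

TASK

Switch off all four paddle switches of the long charging hub in a single drag: run a fingertip along the row, starting at the end with the round cable socket, so that each paddle folds flat in turn, and do not lift the finger away until all four are down. Then draw back, leaving both paddles of the short hub standing and the gold drive and the red bowl where they lie.

Things in the scene. Friction and masses are not known exactly. Their poses are not given: they have to be found in the camera images.
- long_top (a point): Long charging hub: white bar fixed in the drawer, 174 x 48 x 28 mm high, with a row of four steel paddle switches. Point: centre of its top face. x runs along the row from the end with the round black cable socket (stands out 12 mm beyond x = -87 mm) to the plain end; z up. Paddle hinges lie across the row, at top-face height, at x = -66, -26, +14, +54 mm, y = 0. Hub may be left or right, any yaw.
- short_top (a point): Short charging hub of the same make, fixed, 94 x 48 x 28 mm high, with two paddles, hinges at x = -26 and +14 mm. Point: centre of its top face; x along the row away from its cable socket. Its paddles are on and must stay on.
- long_p1 (a joint): Long hub's first (nearest the socket) paddle, rad: 0 = standing (on), 1.75 = folded (off). All four are alike. Paddles are 30 mm long, 18 mm wide across the row, 5 mm thick. On: stands leaning 20 degrees towards the socket end, tip 29 mm above the top face. Off: folded towards the plain end, at most 8 mm above the top face.
- long_p2 (a joint): Long hub's second paddle, rad: 0 = standing (on), 1.75 = folded (off). All four are alike. It moves freely and is held by its own weight (25 g): let go short of upright (0.35 rad) it falls back on; past upright it falls off by itself and stays. Under 0.5 N at the tip moves it.
- long_p3 (a joint): Long hub's third paddle, rad: 0 = standing (on), 1.75 = folded (off). All four are alike. A fingertip whose end passes 11 to 24 mm above the top face folds it and then clears it, moving along the hub's +x.
- long_p4 (a joint): Long hub's fourth (last) paddle, rad: 0 = standing (on), 1.75 = folded (off). All four are alike. It has folded once a fingertip's leading face is 30 mm past its hinge.
- short_p1 (a joint): Short hub's first paddle, rad: 0 = standing (on), 1.75 = folded (off).
- short_p2 (a joint): Short hub's second paddle, rad: 0 = standing (on), 1.75 = folded (off).
- gold_drive: Loose gold-coloured metal USB drive lying flat, 53 x 18 x 8 mm; origin under the middle of its body. To be left alone.
- bowl: Loose red ceramic bowl, 100 mm across, 40 mm high; origin under its centre. To be left alone.
- clip: Steel spring clip board, 50 x 80 mm, fixed, pinching a navy USB stick upright, 55 mm high in all; origin under its centre. An obstacle only. The grey drawer around it all: floor 6 mm, wall tops 50 mm above the work surface (wooden front at its far side 85 mm), inside 0.33 to 0.79 m ahead of the robot and 0.36 m to either side.

How it is judged:
By the outcome, as a careful person would: the job done as asked, in the order asked, and still so for the second after the job is handed in, with the robot touching nothing.
It also fails if it takes over 35 s, if anything falls off the work surface, if the arm or the gripper's body presses on something with over 40 N, if the wrist force passes 120 N, or if a joint passes its speed limit or range.

ROBOT

A 7-joint arm with a two-finger parallel gripper is mounted at the origin on the work surface. World frame = base frame: x ahead of the robot, y to its left, z up, the work surface at z = 0. Lengths are in m, angles in rad, forces in N, time in s.
With the tool pointing down it reaches from about 0.4 to 0.875 m from the base axis. Payload 6.5 kg.
Tool frame: the origin (TCP) lies between the finger pads; the fingertips stand 14 mm ahead of it and the grasp point (between the pads) lies 5 mm behind it; y points along the fingers, z is the direction in which the jaws open and shut, and the axes are right-handed (so a half turn about y gives the same grasp; the last joint's range is limited). The gripper opens to 85 mm and grips with 20 to 120 N. Pads are 22 mm wide; open, the fingers measure 114 mm over their backs; the gripper's body (76 mm by 85 mm) begins 54 mm behind the grasp point. The pads swing forward as they close: fully open they stand 13 mm farther back than shut.
Start: joints at [1.043, 0.536, -0.004, 1.538, 0.003, 1.067, -0.071], TCP at [0.29, -0.582, 0.245] pointing down, gripper open.
Joint ranges: [-2.7, 2.7], [-0.37, 2.16], [-1.27, 1.26], [0.24, 2.4], [-1.31, 4.45], [0.19, 1.91], [-2.76, 2.76]. Speed limits (rad/s): [2.39, 2.39, 3.14, 3.14, 3.14, 3.14, 3.14].

INTERFACE

Orientations are given as [roll, pitch, yaw] about the fixed x, y, z axes, in that order (R = Rz(yaw) Ry(pitch) Rx(roll)).
In Python, from workcell import * gives the robot as it stands. The module is installed in compiled form; this text tells all that it offers.
- The arm moves only by the shell command python3 -m inch 'ROWS' [OPENING] [FORCE]. ROWS is JSON, a list of rows, each a list of 6 numbers: the shift along the tool's x, y, z in m, then the turn, a rotation vector about the tool's x, y, z in degrees. A call has 1 to 5 rows; each row shifts and turns the commanded pose from where the row before left it, along the tool's axes as they then stand; what a row does not reach is not made up. A row lasts 1/10 s, in which the tool goes at most 50 mm and 8.59 degrees, less where a joint would pass 70% of its speed; a pose out of reach is approached as far as the arm can. A call with a gripper value outside its range is refused whole. OPENING is the finger opening in m, from 0 to 0.0854, set as the call begins (- or left out, the last holds). The fingers move at their own pace and stop on an object; FORCE is the grip in N (left out, the last holds). Time passes only in rows, so rows that do not move let the fingers close. It gives the time, the measured TCP pose, the force and the opening at its end, in the units of the state.
- get_obs(): the state, without advancing time (a new reading comes with each control period).
- grab_frame(name): name is "scene" or "top" or "wrist"; returns (picture, depth): 400x640x3 uint8, red, green, blue; 400x640 float32, m along the optical axis (not along the pixel's ray), 0 where there is no reading.
- camera_info(name): a dict with "fx", "fy", "cx", "cy" (pixels), "rvec" (rotation vector, rad) and "tvec" (3), from world to camera coordinates, as OpenCV has them; the wrist camera has in their place "tool_from_camera" (4x4, takes a point from camera to tool coordinates, whose origin is the TCP and whose axes are the tool frame's). Camera axes: x right, y down, z forward; pixel columns grow to the right and rows downward; lengths in m; the calibration is good to about 2 mm. A picture is of the moment at which its call begins: read the wrist's pose just before it. camera_info takes no time and is no camera call.
- hand_in(): hands the job in, once; it reports no verdict.
Trained networks look in the newest picture that a camera, given by its name, has taken for a name from the list of things; names that differ only in an ending like _2 or _b are one class to them, and where a whole thing is asked for, a point or a joint stands for the part that bears it (a point fixed in the world has none). Each returns a list of dicts, best first, with "confidence" (0 to 1); they miss things now and then, are a little off and sometimes report something else, mostly with a low value. They report only what shows in the picture. A call takes as long as a camera call.
- boxes_of(camera, thing): "position" ([x, y, z] in m, in world coordinates, good to about 4 mm: the middle of the surface that is visible of it).
- regions_of(camera, thing): "mask" (400x640 bool, what is visible of it).
The state is a dict: "t": time; "joint_pos": joint angles; "qvel": joint speeds; "joint_efforts": joint torques, N m; "ee_pos": TCP position; "tool_rot": TCP orientation; "force": force on the tool from outside, world axes, zero at the start; "wrist_torque": the same for the moment, N m; "gripper_width": opening from 0.0 (shut) to 1.0 (fully open).
Only numpy, scipy, OpenCV 4.12 (cv2) and the standard library are available. Lean on these libraries where they do the work, as an engineer would, in place of code of your own. Each camera call takes 0.05 s, during which the arm holds its last target. There are 200 camera calls.

## Working session

There is one attempt and no reset: what is moved stays moved. The work goes in short steps, Python scripts to look and compute and a shell command to move; the robot and the scene stay as the last step left them, time stands still between calls to the robot, and variables do not carry over. Pictures are saved under pics/ and viewed, about 8 in all and at most 12, crops included, and the job is handed in when it is done.

```bash
mkdir -p pics; cat > h.py <<'E'
from workcell import *
import numpy as np, cv2
from scipy.spatial.transform import Rotation as R
def save(img,fn): cv2.imwrite(fn, cv2.cvtColor(img,cv2.COLOR_RGB2BGR))
def cloud(cam,d):
    c=camera_info(cam); v,u=np.mgrid[0:400,0:640]
    P=np.stack([(u-c['cx'])/c['fx']*d,(v-c['cy'])/c['fy']*d,d],-1)
    Rm=cv2.Rodrigues(np.array(c['rvec'],float))[0]
    return (P-np.array(c['tvec']).ravel())@Rm
E
python3 - <<'E'
from h import *
o=get_obs(); print({k:np.round(v,3).tolist() for k,v in o.items()})
p,d=grab_frame("top"); save(p,'pics/top1.png'); np.savez('top1.npz',p=p,d=d)
for n in ["long_top","long_p1","short_top","short_p1","gold_drive","bowl","clip"]:
    try: print(n,[(np.round(b['position'],3).tolist(),round(b['confidence'],2)) for b in boxes_of("top",n)][:6])
    except Exception as e: print(n,e)
E
```

```text
{'t': 0.0, 'joint_pos': [1.043, 0.537, -0.004, 1.539, 0.003, 1.067, -0.071], 'qvel': [-0.0, -0.001, 0.001, 0.0, -0.0, 0.001, -0.002], 'joint_efforts': [-0.001, -58.34, 1.048, -25.91, 0.012, 0.009, 0.0], 'ee_pos': [0.289, -0.581, 0.244], 'tool_rot': [-1.573, -0.0, -2.68], 'force': [0.619, 0.7, -0.228], 'wrist_torque': [0.055, 0.001, -0.04], 'gripper_width': 1.0}
long_top [([0.543, 0.137, 0.034], 0.74)]
long_p1 [([0.477, 0.148, 0.061], 0.43)]
short_top [([0.552, -0.18, 0.032], 0.76)]
short_p1 []
gold_drive [([0.728, -0.046, 0.018], 0.63)]
bowl [([0.735, 0.286, 0.031], 0.82)]
clip [([0.375, -0.007, 0.012], 0.58)]
```

View pics/top1.png

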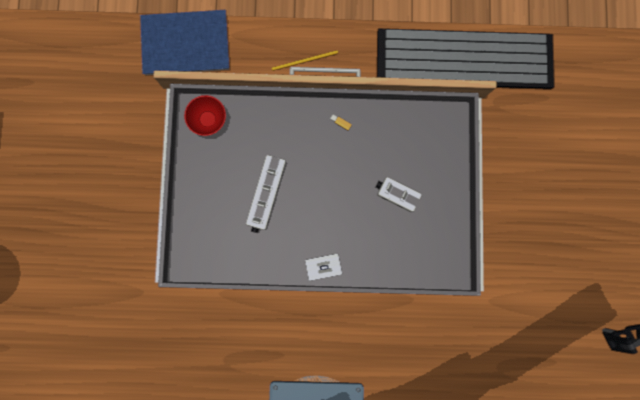

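The long hub lies left (pixels ~267,192), with its socket at the near end (255,229). The short hub is at (400,194), bowl at (206,117), drive at (341,122), clip at (323,267). I'll fit the hub axis next.

```bash
python3 - <<'E'
from h import *
z=np.load('top1.npz');p,d=z['p'],z['d']
p2,d2=grab_frame("top")
W=cloud("top",d)
m=max(regions_of("top","long_top"),key=lambda r:r['confidence'])['mask']
v,u=np.nonzero(m);print(m.sum(),u.min(),u.max(),v.min(),v.max())
c=camera_info("top");print(c['fx'],c['tvec'],np.round(c['rvec'],3))
# white pixels, projected on the plane z=0.034
g=p.astype(int); white=(g.min(-1)>150)
box=np.zeros_like(m);box[145:240,235:300]=1
s=box&white
Rm=cv2.Rodrigues(np.array(c['rvec'],float))[0]
def ray(u,v,zz=0.034):
    o=-Rm.T@np.array(c['tvec']).ravel(); r=np.stack([(u-c['cx'])/c['fx'],(v-c['cy'])/c['fy'],np.ones_like(u,float)],-1)@Rm
    return o+r*((zz-o[2])/r[:,2])[:,None]
v,u=np.nonzero(s);X=ray(u,v)[:,:2].astype(np.float32)
print(len(X),cv2.minAreaRect(X*1000), np.median(W[s][:,2]))
hi=box&(W[...,2]>.044)&(W[...,2]<.08)
for a,b in zip(*np.nonzero(hi)): pass
H=W[hi];print(len(H)); 
Y=W[box&(W[...,2]>.024)&(W[...,2]<.044)][:,:2].astype(np.float32)
print(cv2.minAreaRect(Y*1000))
np.save('hi.npy',H)
print(np.round(H[::max(1,len(H)//40)],3).tolist())
save(cv2.resize(p[140:245,225:305],None,fx=5.5,fy=5.5,interpolation=cv2.INTER_CUBIC),'pics/crop1.png')
E
```

```text
1544 246 285 155 232
514.5991072460777 [0.01862614 0.54130326 1.18894311] [ 2.197 -2.136  0.135]
893 ((546.878173828125, 133.43301391601562), (46.25389862060547, 171.68479919433594), 75.53264617919922) 0.03318203240557367
117
((541.37548828125, 134.49777221679688), (48.7871208190918, 186.01856994628906), 75.46505737304688)
[[0.599, 0.128, 0.044], [0.594, 0.129, 0.063], [0.595, 0.125, 0.055], [0.596, 0.121, 0.053], [0.597, 0.114, 0.044], [0.592, 0.127, 0.058], [0.592, 0.122, 0.06], [0.592, 0.118, 0.06], [0.594, 0.114, 0.05], [0.59, 0.129, 0.057], [0.589, 0.124, 0.067], [0.589, 0.119, 0.068], [0.589, 0.115, 0.064], [0.588, 0.12, 0.059], [0.587, 0.115, 0.062], [0.557, 0.136, 0.053], [0.558, 0.131, 0.047], [0.554, 0.137, 0.059], [0.554, 0.132, 0.062], [0.555, 0.128, 0.053], [0.556, 0.124, 0.049], [0.552, 0.137, 0.062], [0.552, 0.133, 0.058], [0.552, 0.128, 0.059], [0.553, 0.124, 0.055], [0.55, 0.13, 0.06], [0.55, 0.125, 0.06], [0.547, 0.125, 0.059], [0.52, 0.146, 0.048], [0.517, 0.15, 0.057], [0.517, 0.145, 0.058], [0.517, 0.141, 0.054], [0.518, 0.137, 0.046], [0.514, 0.149, 0.061], [0.514, 0.145, 0.059], [0.514, 0.14, 0.059], [0.515, 0.136, 0.061], [0.512, 0.147, 0.062], [0.512, 0.142, 0.062], [0.512, 0.138, 0.061], [0.512, 0.133, 0.06], [0.51, 0.138, 0.059], [0.482, 0.156, 0.048], [0.48, 0.156, 0.053], [0.48, 0.151, 0.049], [0.481, 0.147, 0.045], [0.477, 0.159, 0.063], [0.477, 0.155, 0.06], [0.477, 0.151, 0.055], [0.478, 0.146, 0.054], [0.478, 0.142, 0.049], [0.475, 0.157, 0.059], [0.475, 0.152, 0.063], [0.475, 0.148, 0.06], [0.475, 0.144, 0.055], [0.473, 0.155, 0.055], [0.472, 0.15, 0.062], [0.473, 0.146, 0.061], [0.47, 0.145, 0.06]]
```

View pics/crop1.png

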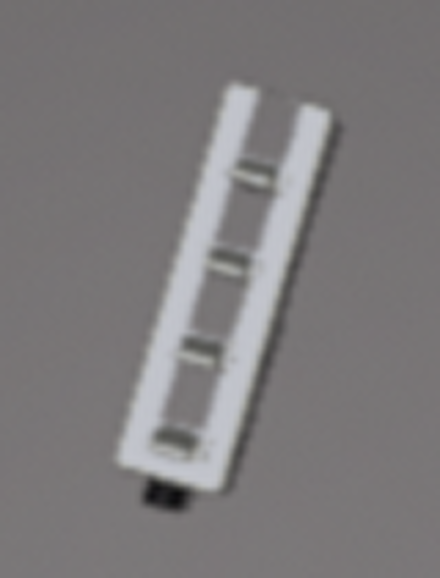

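```bash
python3 -m inch '[[-0.038,0,-0.024,0,0,0],[-0.038,0,-0.024,0,0,0],[-0.038,0,-0.024,0,0,0],[-0.038,0,-0.024,0,0,0],[-0.038,0,-0.024,0,0,0]]' 0 20
python3 -m inch '[[-0.038,0,-0.024,0,0,0],[-0.038,0,-0.024,0,0,0],[-0.038,0,-0.024,0,0,0],[-0.038,0,-0.024,0,0,0],[-0.038,0,-0.024,0,0,0]]'
python3 -m inch '[[0,0,0,0,-8.5,0],[0,0,0,0,-8.5,0],[0,0,0,0,-8.5,0],[0,0,0,0,-8.5,0],[0,0,0,0,-8.5,0]]'
python3 -m inch '[[0,0,0,0,-8.5,0],[0,0,0,0,-8.5,0],[0,0,0,0,-8.5,0],[0,0,0,0,-8.5,0],[0,0,0,0,-8.5,0]]'
python3 -m inch '[[0,0,0,0,-8.5,0],[0,0,0,0,-8.5,0],[0,0,0,0,-8.5,0],[0,0,0,0,-8.5,0],[0,0,0,0,-8.5,0]]'
python3 -m inch '[[0,0,0,0,-8.5,0],[0,0,0,0,-3,0],[0,0,0,0,0,0]]'
```

```text
t: 1.0
ee_pos: [0.407, -0.3883, 0.2455]
tool_rot: [-1.57, 0.0, -2.68]
force: [0.6, -0.1, -0.4]
gripper_width: 0.141
t: 1.5
ee_pos: [0.5236, -0.1962, 0.2456]
tool_rot: [-1.57, 0.0, -2.68]
force: [-0.3, -0.4, 0.0]
gripper_width: -0.004
t: 2.0
ee_pos: [0.5229, -0.1978, 0.2454]
tool_rot: [-1.571, -0.0, -1.932]
force: [0.5, 0.0, -0.1]
gripper_width: -0.001
t: 2.5
ee_pos: [0.5228, -0.1978, 0.2454]
tool_rot: [-1.571, -0.0, -1.19]
force: [0.6, -0.4, 0.1]
gripper_width: 0.002
t: 3.0
ee_pos: [0.5229, -0.1979, 0.2454]
tool_rot: [-1.571, -0.0, -0.449]
force: [-0.5, -0.4, -0.1]
gripper_width: -0.002
t: 3.3
ee_pos: [0.5228, -0.198, 0.2453]
tool_rot: [-1.571, -0.0, -0.254]
force: [-0.2, -0.2, -0.0]
gripper_width: 0.003
```

```bash
python3 -m inch '[[-0.022,0,0.041,0,0,0],[-0.022,0,0.041,0,0,0],[-0.022,0,0.041,0,0,0],[-0.022,0,0.041,0,0,0],[-0.022,0,0.041,0,0,0]]'
python3 -m inch '[[-0.022,0,0.041,0,0,0],[-0.022,0,0.041,0,0,0],[-0.022,0,0.041,0,0,0],[0,0,0,0,0,0],[0,0,0,0,0,0]]'
python3 - <<'E'
from h import *
o=get_obs();p,d=grab_frame("wrist");save(p,'pics/w1.png')
T=np.array(camera_info("wrist")["tool_from_camera"]);print(np.round(T,3).tolist())
c=camera_info("wrist")
v,u=np.mgrid[0:400,0:640]
P=np.stack([(u-c['cx'])/c['fx']*d,(v-c['cy'])/c['fy']*d,d],-1)@T[:3,:3].T+T[:3,3]
W=P@R.from_euler('xyz',o['tool_rot']).as_matrix().T+o['ee_pos']
np.savez('w1.npz',p=p,d=d,P=P,W=W)
print(o['ee_pos'],o['joint_pos'])
ok=d>0
# finger points: close to the tool axis
f=ok&(abs(P[...,0])<.03)&(abs(P[...,2])<.04)&(P[...,1]<.05)
print(f.sum()); 
if f.sum(): print(np.percentile(P[f],[1,50,99],axis=0))
# hub
t=ok&(abs(W[...,2]-.034)<.006)&(p.min(-1)>130)
print(t.sum(), cv2.minAreaRect((W[t][:,:2]*1000).astype(np.float32)), np.median(W[t][:,2]))
for n in ["long_top","long_p1"]: print(n,[(np.round(b['position'],3).tolist(),round(b['confidence'],2)) for b in boxes_of("wrist",n)])
E
```

```text
t: 3.8
ee_pos: [0.4673, 0.0298, 0.2456]
tool_rot: [-1.571, -0.001, -0.256]
force: [0.5, 1.0, 0.2]
gripper_width: -0.001
t: 4.3
ee_pos: [0.4346, 0.1649, 0.2455]
tool_rot: [-1.571, -0.0, -0.252]
force: [0.2, -0.3, 0.5]
gripper_width: -0.003
[[0.001, 0.955, 0.297, -0.076], [-0.0, -0.297, 0.955, -0.13], [1.0, -0.001, 0.0, 0.001], [0.0, 0.0, 0.0, 1.0]]
[0.43455599 0.16490148 0.24545014] [ 0.23339453  0.32267685 -0.81810295  1.97488231  0.28648396  0.96141272
  0.59345092]
31893
[[-0.01938603 -0.08673979 -0.03941566]
 [-0.01066636 -0.06134167 -0.00018106]
 [ 0.00900122  0.00018445  0.03938774]]
2355 ((539.0050048828125, 72.73854064941406), (614.0706176757812, 412.3633117675781), 89.83052062988281) 0.034603162321437536
long_top [([0.486, 0.149, 0.034], 0.55)]
long_p1 [([0.475, 0.152, 0.062], 0.54), ([0.371, 0.002, 0.004], 0.21)]
```

View pics/w1.png

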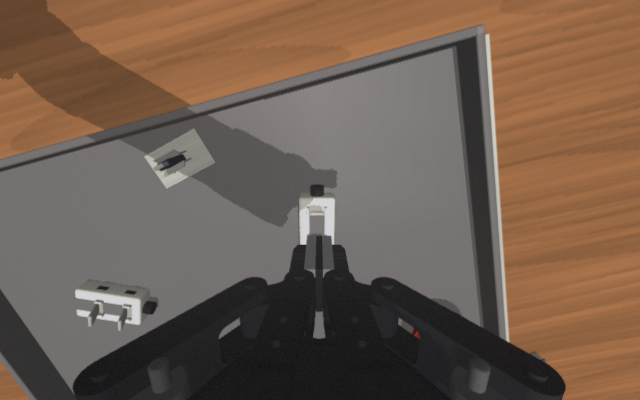

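The wrist view shows the hub's socket end (317,190), in line with the closed fingers (319,250). Next I'll check the cross-row offset and the fingertip extent in numbers.

```bash
python3 - <<'E'
from h import *
z=np.load('w1.npz');p,d,P,W=[z[k] for k in 'pdPW']
b=np.zeros(d.shape,bool);b[180:245,290:345]=1
t=b&(d>0)&(abs(W[...,2]-.034)<.006)&(p.min(-1)>130)
o=W-np.array([.547,.1335,.034]);a=np.radians(-14.5)
s=o[...,0]*np.cos(a)+o[...,1]*np.sin(a); y=-o[...,0]*np.sin(a)+o[...,1]*np.cos(a)
for lo in (-90,-80,-70,-60,-50):
    q=t&(s*1000>lo)&(s*1000<lo+10)
    if q.sum(): print(lo,q.sum(),np.round(1000*y[q].min(),1),np.round(1000*y[q].max(),1))
print('s min',1000*s[t].min(), 'z',np.median(W[t][:,2]))
k=b&(d>0)&(p.max(-1)<60)&(W[...,2]<.1); print('socket y',1000*np.mean(y[k]))
f=(d>0)&(abs(P[...,0])<.03)&(abs(P[...,2])<.04)&(P[...,1]<.05)&(P[...,1]>-.02)
for lo in (-20,-10,0,8):
    q=f&(P[...,1]*1000>lo)&(P[...,1]*1000<lo+10)
    if q.sum(): print(lo,q.sum(),np.round(1000*P[q].min(0)),np.round(1000*P[q].max(0)))
e=get_obs()['ee_pos'];o=e-np.array([.547,.1335,.034]);print('tcp s,y,h',o[0]*np.cos(a)+o[1]*np.sin(a),-o[0]*np.sin(a)+o[1]*np.cos(a),o[2])
E
```

```text
-90 161 -22.6 24.2
-80 274 -22.8 24.2
-70 181 -23.1 23.1
-60 155 -23.4 23.2
-50 150 -23.5 23.4
s min -85.51918353893925 z 0.034740157093108875
socket y 0.09089450844325139
-20 567 [-11. -20. -13.] [ -5. -10.  14.]
-10 513 [-11. -10. -13.] [-5. -0. 14.]
0 327 [-11.   0. -13.] [-5. 10. 14.]
8 29 [-11.   8.  -6.] [-10.  10.   7.]
tcp s,y,h -0.11539942521970913 4.2185886442364096e-05 0.21111532048006834
```

```bash
python3 -m inch '[[0,0.045,0,0,0,0],[0,0.045,0,0,0,0],[0,0.045,0,0,0,0],[0,0.03,0,0,0,0],[0,0.015,0,0,0,0]]'; python3 -m inch '[[0,0,0,0,0,0],[0,0,0,0,0,0]]'
```

```text
t: 4.95
ee_pos: [0.4339, 0.1619, 0.0628]
tool_rot: [-1.574, 0.003, -0.256]
force: [-0.2, -0.6, 0.1]
gripper_width: 0.001
t: 5.15
ee_pos: [0.4358, 0.1639, 0.0662]
tool_rot: [-1.57, -0.001, -0.255]
force: [0.9, -0.2, -0.2]
gripper_width: -0.002
```

```bash
R='x'; python3 -m inch '[[0.01,0,0,0,0,0],[0.01,0,0,0,0,0],[0.01,0,0,0,0,0],[0.01,0,0,0,0,0],[0.01,0,0,0,0,0]]'
python3 -m inch '[[0.01,0,0,0,0,0],[0.01,0,0,0,0,0],[0.01,0,0,0,0,0],[0.01,0,0,0,0,0],[0.01,0,0,0,0,0]]'
```

```text
t: 5.65
ee_pos: [0.4844, 0.151, 0.0655]
tool_rot: [-1.571, -0.0, -0.254]
force: [0.1, 0.3, 0.1]
gripper_width: 0.003
t: 6.15
ee_pos: [0.5324, 0.1386, 0.0652]
tool_rot: [-1.571, 0.0, -0.254]
force: [0.5, 0.2, 0.4]
gripper_width: -0.001
```

```bash
python3 -m inch '[[0.01,0,0,0,0,0],[0.01,0,0,0,0,0],[0.01,0,0,0,0,0],[0.01,0,0,0,0,0],[0.01,0,0,0,0,0]]'
python3 -m inch '[[0.01,0,0,0,0,0],[0.01,0,0,0,0,0],[0.01,0,0,0,0,0],[0.01,0,0,0,0,0],[0.01,0,0,0,0,0]]'
python3 -m inch '[[0.01,0,0,0,0,0],[0.005,0,0,0,0,0],[0,0,0,0,0,0]]'
python3 - <<'E'
from h import *
print(get_obs()['ee_pos']);p,d=grab_frame("wrist")
q,e=grab_frame("scene");save(np.hstack([p,q])[::1],'pics/a.png')
cv2.imwrite('pics/a2.png',cv2.resize(cv2.imread('pics/a.png'),(800,250)))
save(p[150:400,150:490],'pics/w2.png')
t,d=grab_frame("top");W=cloud("top",d);o=W-np.array([.547,.1335,.034]);a=np.radians(-14.5)
s=o[...,0]*np.cos(a)+o[...,1]*np.sin(a); y=-o[...,0]*np.sin(a)+o[...,1]*np.cos(a)
for lo in range(-90,90,10):
    k=(abs(y)<.02)&(s*1000>lo)&(s*1000<lo+10);print(lo,np.round(1000*np.max(o[k][:,2],initial=-1)))
E
```

```text
t: 6.65
ee_pos: [0.5808, 0.1261, 0.0652]
tool_rot: [-1.571, 0.0, -0.254]
force: [-0.7, -0.7, 0.6]
gripper_width: -0.006
t: 7.15
ee_pos: [0.6292, 0.1135, 0.0653]
tool_rot: [-1.571, 0.0, -0.254]
force: [0.7, 0.4, 0.0]
gripper_width: -0.001
t: 7.45
ee_pos: [0.6437, 0.1096, 0.0652]
tool_rot: [-1.571, -0.0, -0.255]
force: [0.1, -0.9, -0.4]
gripper_width: 0.003
[0.64365767 0.1096366  0.06519048]
-90 5.0
-80 5.0
-70 8.0
-60 8.0
-50 9.0
-40 9.0
-30 8.0
-20 9.0
-10 10.0
0 9.0
10 8.0
20 418.0
30 434.0
40 438.0
50 438.0
60 438.0
70 435.0
80 432.0
```

View pics/a2.png

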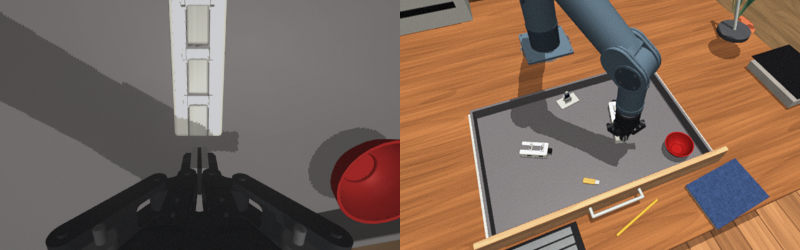

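The wrist view shows three paddles lying flat, including p4 at (198,118). The top depth shows p1 to p3 flat. Next I lift clear and check everything.

```bash
python3 -m inch '[[0,-0.04,0,0,0,0],[0,-0.04,0,0,0,0],[0,-0.04,0,0,0,0],[0,-0.04,0,0,0,0],[0,-0.02,0,0,0,0]]'
python3 -m inch '[[0,0,-0.045,0,0,0],[0,0,-0.045,0,0,0],[0,0,-0.045,0,0,0],[0,0,-0.045,0,0,0],[0,0,-0.045,0,0,0]]'
python3 -m inch '[[-0.03,0,-0.04,0,0,0],[-0.03,0,-0.04,0,0,0],[-0.03,0,-0.04,0,0,0],[-0.03,0,-0.04,0,0,0],[0,0,0,0,0,0]]'
python3 - <<'E'
from h import *
print(get_obs()['ee_pos'])
t,d=grab_frame("top");W=cloud("top",d);o=W-np.array([.547,.1335,.034]);a=np.radians(-14.5)
s=o[...,0]*np.cos(a)+o[...,1]*np.sin(a); y=-o[...,0]*np.sin(a)+o[...,1]*np.cos(a)
print([(lo,float(np.round(1000*np.max(o[(abs(y)<.02)&(s*1000>lo)&(s*1000<lo+10)][:,2],initial=-1)))) for lo in range(-90,90,10)])
for n in ["gold_drive","bowl","short_top"]: print(n,[(np.round(b['position'],3).tolist(),round(b['confidence'],2)) for b in boxes_of("top",n)])
q,e=grab_frame("scene")
save(np.vstack([t[60:300,140:500],q[100:340,60:420]]),'pics/f.png')
E
```

```text
t: 8.1
ee_pos: [0.6437, 0.111, 0.2494]
tool_rot: [-1.569, -0.004, -0.253]
force: [0.3, 0.3, 0.1]
gripper_width: -0.004
t: 8.6
ee_pos: [0.5853, -0.1092, 0.2453]
tool_rot: [-1.571, 0.0, -0.253]
force: [-0.4, 0.1, -0.3]
gripper_width: -0.0
t: 9.1
ee_pos: [0.4237, -0.238, 0.2444]
tool_rot: [-1.575, 0.005, -0.264]
force: [0.6, -0.4, -1.5]
gripper_width: -0.001
[ 0.42371763 -0.23796718  0.24440967]
[(-90, 5.0), (-80, 6.0), (-70, 9.0), (-60, 10.0), (-50, 11.0), (-40, 8.0), (-30, 8.0), (-20, 8.0), (-10, 9.0), (0, 10.0), (10, 7.0), (20, 8.0), (30, 12.0), (40, 9.0), (50, 7.0), (60, 7.0), (70, 9.0), (80, 9.0)]
gold_drive [([0.73, -0.043, 0.017], 0.72)]
bowl [([0.731, 0.288, 0.029], 0.84)]
short_top []
```

View pics/f.png

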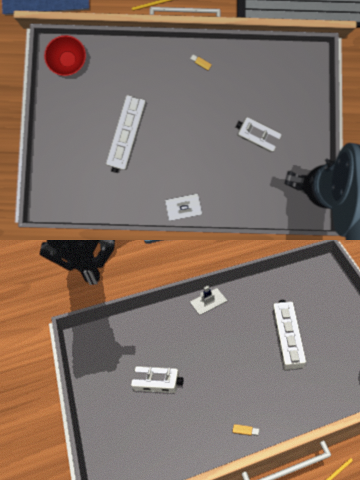

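All four long-hub paddles lie flat. The short hub's paddles still stand, and the drive and bowl are where they were. The arm is clear, so I'm handing in.

```bash
python3 -m inch '[[0,0,0,0,0,0],[0,0,0,0,0,0]]'; python3 -c "
from workcell import *
print(hand_in())"
```

```text
t: 9.55
ee_pos: [0.4309, -0.2315, 0.2453]
tool_rot: [-1.57, -0.0, -0.252]
force: [-0.3, -0.2, -0.2]
gripper_width: -0.0
the job is handed in; nothing more can be done
None
```

I switched off all four paddles of the long hub in one drag with the closed fingers. The drag started at the socket end, with the fingertips about 17–18 mm above the top face. I then lifted the arm, moved it clear and handed in at about 9.5 s; hand-in gives no verdict.

- **Long hub:** the last pictures show all four paddles lying flat. The depth readings along the row are about 7–12 mm above the top face. That is slightly over the stated 8 mm in places, which I put down to depth noise, since standing paddles would read about 29 mm.
- **Short hub:** both paddles still stand in the last pictures. The network did not detect this hub in the final top view, so that check is by eye only.
- **Drive and bowl:** both were found within 4 mm of where they started, which is about the detector's accuracy.
- **Forces:** every wrist force reading stayed below 2 N.

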